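# Clamp a vial to the set mark of a spring gauge

### The arm

A 6-joint arm with a two-finger parallel gripper is mounted at the origin on a cart in front of the work surface, level with it; the furniture and walls round the work are solid. World frame = base frame: x ahead of the robot, y to its left, z up, the work surface at z = 0. Lengths are in m, angles in rad, forces in N, time in s.
With the tool pointing down it reaches from about 0.375 to 0.9 m from the base axis. Payload 3.1 kg.
Tool frame: the origin (TCP) lies between the finger pads, 19 mm behind the fingertips; this is the grasp point; z points along the fingers, y is the line along which they close (so a half turn about z gives the same grasp; the last joint's range is limited). The gripper opens to 87 mm and grips with 3 to 60 N. Pads are 19 mm wide; open, the fingers measure 117 mm over their backs; the gripper's body (75 mm by 190 mm) begins 51 mm behind the grasp point.
Start: joints at [1.141, 0.527, 1.433, -0, 1.181, -0.178], TCP at [0.155, 0.605, 0.241] pointing down, gripper open.
Joint ranges: [-3.08, 3.08], [-0.75, 2.2], [0.22, 2.44], [-1.43, 4.57], [0, 2.65], [-2.85, 2.85]. Speed limits (rad/s): [2.79, 2.79, 3.14, 3.14, 3.14, 3.14].

### API

Orientations are given as a unit quaternion [x, y, z, w].
In Python, from rig import get_obs, camera, hand_in, cut_out gives the robot as it stands.
- The arm moves only by the tool step_arm, never from a script. Its argument "rows" is a list of rows, each a list of 6 numbers: the shift along the world's x, y, z in m, then the turn, a rotation vector about the world's x, y, z in degrees. A call has 1 to 12 rows; each row shifts and turns the commanded pose from where the row before left it; what a row does not reach is not made up. A row lasts 1/8 s, in which the tool goes at most 62.5 mm and 10.7 degrees, less where a joint would pass 70% of its speed; a pose out of reach is approached as far as the arm can. A call is refused whole if a number of a shift passes 0.0625 or a number of a turn 10.7, either way. A call with a gripper value outside its range is refused whole. "jaw" is the finger opening in m, from 0 to 0.087, set as the call begins (left out, the last holds). The fingers move at their own pace and stop on an object; "squeeze" is the grip in N (left out, the last holds). Time passes only in rows, so rows that do not move let the fingers close. It gives the time, the measured TCP pose, the force, the opening and the grip force at its end, in the units of the state.
- get_obs(): the state, without advancing time (a new reading comes with each control period).
- camera(name): name is "side" or "top"; returns a dict with "pixels" (420x560x3 uint8, blue, green, red), "depth" (420x560 float32, m along the optical axis (not along the pixel's ray), 0 where there is no reading), "fov_y" (degrees; the focal length in pixels is half the picture's height over the tangent of half this angle, whatever the lens; pixels are square), "cx", "cy" (the principal point, pixels), "extrinsics" (4x4, takes a point from camera to world coordinates). Camera axes: x right, y up, looking along -z (the intrinsics and any distortion apply to the point x, -y, -z); pixel columns grow to the right and rows downward; lengths in m; the calibration is good to about 2 mm. A picture is of the moment at which its call begins.
- hand_in(): hands the job in; it is judged then, once.
Trained networks look in the newest picture that a camera, given by its name, has taken for a name from the list of things; names that differ only in an ending like _2 or _b are one class to them, and where a whole thing is asked for, a point or a joint stands for the part that bears it (a point fixed in the world has none). Each returns a list of dicts, best first, with "confidence" (0 to 1); they miss things now and then, are a little off and sometimes report something else, mostly with a low value. They report only what shows in the picture. A call takes as long as a camera call.
- cut_out(label, camera): "region" (420x560 bool, what is visible of it) and "extent" ([centre column, centre row, width, height] in pixels, round what is visible of it).
The state is a dict: "time": time; "q": joint angles; "joint_velocities": joint speeds; "joint_torque": joint torques, N m; "position": TCP position; "tool_rot": TCP orientation; "ft_force": force on the tool from outside, world axes, zero at the start; "moment": the same for the moment, N m; "grip_width": finger opening in m; "grip_force": force on a finger pad.
Only numpy, scipy, OpenCV 4.12 (cv2) and the standard library are available. Lean on these libraries where they do the work, as an engineer would, in place of code of your own. Each camera call takes 0.05 s, during which the arm holds its last target. There are 200 camera calls.

### The job

Stand the large pale-capped vial upright with its foot down in the round hole of the clamp's sliding carrier, feeling gently for the hole, and let go of it. Then wind the black knob clockwise until the V-jaw presses the vial against the sprung arm and the arm's pointer stands at the set mark, never well past it: glass pressed or clamped hard cracks. Leave the clamp so, and do not knock over the two small vials.

Things in the scene. Friction and masses are not known exactly. Their poses are not given: they have to be found in the camera images.
- clamp: Vial clamp with gauge, fixed to the worktop: grey base plate (200 x 240 mm, top 10 mm high). Origin at worktop level below the vial's place; z up. On its +y side a dark gear housing (x -32 to 32, y 74 to 140 mm, 55 mm high) with the knob; a V-jaw comes out of it towards -y. On the -y side a sprung arm, whose pointer and white scale lie towards -x (to -127 mm, below 30 mm).
- nest (a point): Point on the base plate, 10 mm above the worktop, middle of where the carrier may start. The carrier (black plate 50 x 44 x 6 mm on the base plate, top 16 mm high, through hole 32.4 mm across) slides stiffly (2 N) along y and starts up to 7 mm either way from here, unmeasured: feel or look for its hole. Axes as the clamp's. The foot in the hole stands on the base plate.
- gauge_arm: The sprung steel arm; origin on its upright pivot (clamp x 50, y -38 mm), 17 mm above the worktop. Its flat pad, 18 mm wide, up to 52 mm high, starts 24 mm to -y of the nest point, facing +y. Together pad and V-jaw leave a vial in the carrier 2 mm of play or more at the start; the sides along x are open. It turns 0.26 rad at most.
- jaw: Steel V-jaw (120 degree V, opens to the clamp's -y, centres the vial; 34 mm wide along x, 19 to 47 mm above the worktop) on the end of the ram. Origin 4 mm to +y of the bottom of the V. The jaw's stud is screwed in or out by up to 2 mm, differently in each run.
- knob_grip (a point): Point on the vertical axis of the black winding knob, 85 mm above the worktop: the TCP's place to grip the knob from above. The knob is a bar 46 mm long (its x axis), 12 mm thick (its y axis), 63 to 90 mm above the worktop, over a round skirt 50 mm across.
- knob (a joint): Angle of the knob, rad, 0 to 3.6, growing clockwise as seen from above (the only way it needs turning); starts at 0 to 0.3. Each rad moves the V-jaw 11 mm to the clamp's -y. It takes 0.2 to 0.35 N m to turn and stays where it is left, under load too. From start to mark takes about 2.1 to 3.3 rad, so more than one grasp.
- pointer_tip (a point): Tip of the sprung arm's pointer, 18 mm above the worktop, 140 mm from the arm's pivot; the pad that meets the vial is 50 mm from the pivot. Until the vial presses the pad the tip rests at its stop; then it moves to -y, 2.8 times as far as the vial (31 mm a rad of knob). The spring presses with 2.5 N at first, 7 to 11 N at the mark.
- mark_tip (a point): Tip of the set mark, a dark pointed steel rider with a small screw, locked on the scale 142 mm from the same pivot, level with the pointer, elsewhere in each run. x points to the pivot; y is across the scale: the pointer starts at y = +12 to +24 mm in this frame and moves towards smaller y; it stands at the mark when its y is 0.
- vial: The large glass vial with ribbed pale cap and grey contents, 30 mm in diameter, 76 mm high, upright; origin at the centre of its underside.
- small_vial_a: A small vial with a dark cap, 22 mm in diameter, 59 mm high; origin at its underside. A bystander.
- small_vial_b: Another small vial with a dark cap, 22 mm in diameter, 59 mm high; origin at its underside. A bystander.

How it is judged:
On the way:
1. the vial stands upright with its foot in the hole of the carrier, let go, before the knob is wound (x of vial in the frame of clamp between -0.007 and 0.007 m and angle between vial's own z axis and vertical below 0.1 rad and z of vial in the frame of clamp between 0.007 and 0.0132 m and y of vial in the frame of clamp between -0.013 and 0.013 m and contact force between the fingers and vial below 0.1 N and value of joint knob below 0.5 rad), for 0.2 s.
At the end, for the whole second after the job is handed in: the vial stands upright (within 0.1 rad) with its foot in the hole of the carrier down on the base plate (within 3 mm), pressed by the V-jaw with more than 2 N, and the pointer stands within 3 mm of the set mark across the scale, everything at rest and released (x of vial in the frame of clamp between -0.007 and 0.007 m and angle between vial's own z axis and vertical below 0.1 rad and z of vial in the frame of clamp between 0.007 and 0.0132 m and y of vial in the frame of clamp between -0.025 and -0.005 m and y of pointer_tip in the frame of mark_tip between -0.003 and 0.003 m and contact force between jaw and vial above 2 N and contact force between the fingers and vial below 0.1 N and linear speed of vial below 0.01 m/s); the robot touches nothing.
It fails at once if the pointer goes more than 7 mm past the set mark (y of pointer_tip in the frame of mark_tip below -0.007 m).
It fails at once if the V-jaw presses the vial with more than 20 N (contact force between jaw and vial above 20 N).
It fails at once if the vial, held in the fingers, is pressed on any part of the clamp with more than 30 N (contact force between clamp and vial above 30 N and contact force between the fingers and vial above 1 N).
It fails at once if a small vial is knocked over (angle between any of small_vial_a, small_vial_b's own z axis and vertical above 0.6 rad).
It also fails if it takes over 67 s, if anything falls off the work surface, if the arm or the gripper's body presses on something with over 40 N, if the wrist force passes 120 N, or if a joint passes its speed limit or range.

## Working session

There is one attempt and no reset: what is moved stays moved. The work goes in short steps, Python scripts to look and compute and a tool call to move; the robot and the scene stay as the last step left them, time stands still between calls to the robot, and variables do not carry over. Pictures are saved under pics/ and viewed, at most 10 in all, crops included, and the job is handed in when it is done.

Besides the shell and the picture viewer there is one more tool, called after "Emit:" as name([rows], argument=value, ...), one row to a line, values as JSON. step_arm: Moves the arm, as the interface text tells. Its arguments: {"type":"object","properties":{"rows":{"type":"array"},"jaw":{"type":"number"},"squeeze":{"type":"number"}},"required":["rows"]}

```bash
ls; mkdir -p pics; cat > h.py <<'E'
import numpy as np, cv2
from rig import get_obs, camera, hand_in, cut_out
def K(c):
    f=c["pixels"].shape[0]/2/np.tan(np.radians(c["fov_y"])/2); return f
def world(c,u,v,d=None):
    f=K(c)
    if d is None: d=c["depth"][np.round(v).astype(int),np.round(u).astype(int)]
    p=np.stack([(u-c["cx"])/f*d,-(v-c["cy"])/f*d,-d,np.ones_like(d)],-1)
    return (p@c["extrinsics"].T)[...,:3]
def cloud(c,region):
    v,u=np.nonzero(region&(c["depth"]>0)); return world(c,u.astype(float),v.astype(float))
def onz(c,u,v,z):
    o=c["extrinsics"][:3,3]; p=world(c,np.array([float(u)]),np.array([float(v)]),np.array([1.0]))[0]
    return o+(p-o)*(z-o[2])/(p[2]-o[2])
def px(c,P):
    q=np.linalg.inv(c["extrinsics"])@np.append(P,1); f=K(c); return c["cx"]+f*q[0]/-q[2], c["cy"]-f*q[1]/-q[2]
E
python3 - <<'E'
from h import *
print(get_obs())
for n in("top","side"):
    c=camera(n); cv2.imwrite(f"pics/{n}0.png",c["pixels"]); print(n,c["fov_y"],c["cx"],c["cy"],c["extrinsics"].round(3).tolist(),[k for k in c])
    for l in["clamp","gauge_arm","jaw","knob","pointer_tip","mark_tip","vial","small_vial_a","nest"]:
        try:
            for r in cut_out(l,n)[:3]:
                P=cloud(c,r["region"]); print(l,round(r["confidence"],2),np.round(r["extent"]),np.median(P,0).round(3),P.min(0).round(3),P.max(0).round(3))
        except Exception as e: print(l,e)
E
```

```text
pics
{'time': 0.0, 'q': array([ 1.14148283e+00,  5.28500471e-01,  1.43389332e+00, -5.14958615e-05,
        1.18136461e+00, -1.78496079e-01]), 'joint_velocities': array([-0.00010884, -0.00101438, -0.0001075 , -0.00026744,  0.00134318,
        0.00012876]), 'joint_torque': array([-1.84423741e-03, -4.40039241e+01, -1.76590419e+01,  6.30018348e-02,
        5.80154860e-02, -1.72903806e-04]), 'position': array([0.15481578, 0.60481645, 0.24025336]), 'tool_rot': array([ 1.25070447e-01,  9.92147272e-01, -1.04037431e-03, -3.01329153e-04]), 'ft_force': array([-0.6979745 , -0.02583187, -0.80880889]), 'moment': array([-0.00483195, -0.00034912,  0.03689509]), 'grip_force': 0.0, 'grip_width': 0.08734563053268607}
top 49.042033878927924 278.8509537064873 211.04209664384373 [[-0.003, 0.99, -0.144, 0.358], [-1.0, -0.003, 0.001, -0.021], [0.0, 0.144, 0.99, 1.255], [0.0, 0.0, 0.0, 1.0]] ['pixels', 'depth', 'fov_y', 'cx', 'cy', 'extrinsics']
clamp 0.78 [229. 220. 103.  86.] [0.519 0.117 0.01 ] [ 0.401 -0.017 -0.005] [0.639 0.251 0.093]
gauge_arm 0.76 [255. 211.  10.  30.] [0.54  0.043 0.029] [0.5   0.026
[... 1306 characters left out ...]
.048]
knob 0.58 [242. 169.  17.  19.] [0.562 0.178 0.068] [ 0.54   0.156 -0.004] [0.667 0.358 0.091]
knob 0.39 [255. 213.  66.  26.] [0.538 0.044 0.026] [0.45  0.022 0.014] [0.592 0.062 0.051]
pointer_tip 0.83 [254. 212.  59.  24.] [0.538 0.044 0.027] [0.454 0.022 0.007] [0.589 0.084 0.051]
mark_tip 0.44 [219. 230.  14.  11.] [0.427 0.039 0.019] [0.418 0.035 0.01 ] [0.445 0.066 0.03 ]
small_vial_a 0.91 [325. 312.  13.  34.] [ 0.47  -0.286  0.033] [ 0.463 -0.292 -0.   ] [ 0.482 -0.273  0.06 ]
small_vial_a 0.89 [283. 268.  12.  26.] [ 0.471 -0.154  0.032] [ 0.463 -0.159 -0.003] [ 0.502 -0.126  0.06 ]
nest 0.92 [247. 202. 108.  88.] [0.526 0.104 0.01 ] [ 0.404 -0.02  -0.004] [0.658 0.352 0.091]
```

```bash
python3 - <<'E'
from h import *
a=cv2.imread("pics/top0.png")[130:290,160:360]; b=cv2.imread("pics/side0.png")[140:340,170:360]
cv2.imwrite("pics/t1.png",cv2.resize(a,None,fx=4,fy=3.75*4/3.75,interpolation=cv2.INTER_CUBIC)[:600]); cv2.imwrite("pics/s1.png",cv2.resize(b,None,fx=3,fy=3,interpolation=cv2.INTER_CUBIC))
E
```

```text
(no output)
```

View pics/t1.png

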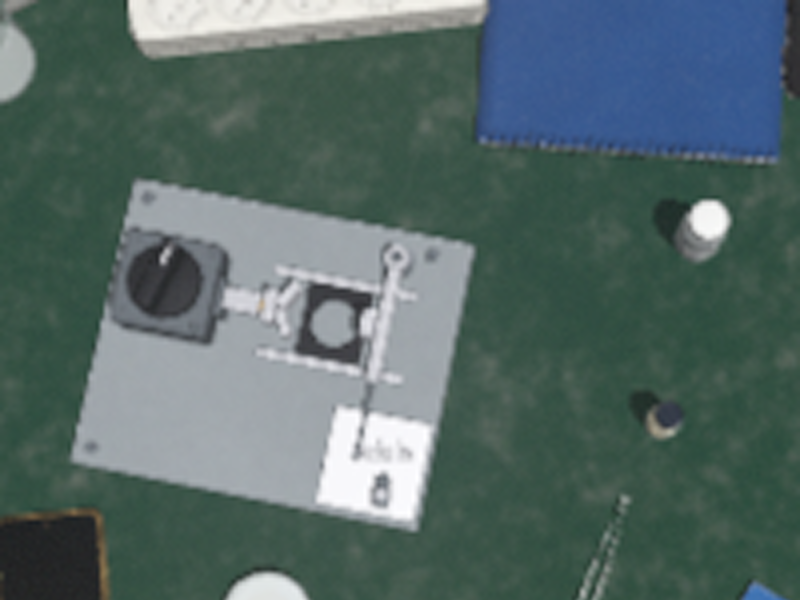

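View pics/s1.png

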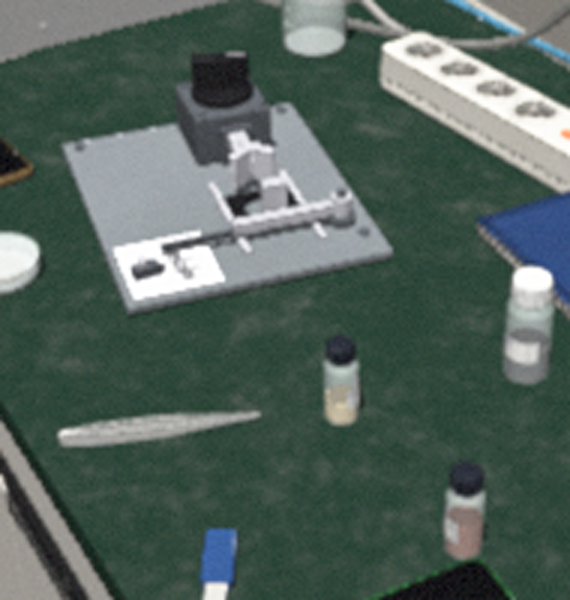

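```bash
python3 - <<'E'
from h import *
for n in("top","side"):
    c=camera(n)
    cv2.imwrite(f"pics/{n}1.png",c["pixels"])
    r=cut_out("clamp",n)[0]["region"].astype(np.uint8)
    ext=cv2.dilate(r,np.ones((9,9)))>0
    P=cloud(c,ext)
    # plate by colour: grey vs green
    p=c["pixels"].astype(int); v,u=np.nonzero(ext&(c["depth"]>0)); col=p[v,u]
    grey=(col[:,1]-col[:,2]<12)|(P[:,2]>.02)
    Q=P[grey&(P[:,2]>0.0)]
    rect=cv2.minAreaRect(cv2.convexHull(np.array([ [*onz(c,a,b,.01)[:2]] for a,b,z,g in zip(u,v,P[:,2],grey) if g and z<.018],np.float32)*1000))
    print(n,"plate",rect, cv2.boxPoints(rect).round(1).tolist())
    H=P[(P[:,2]>.048)&(P[:,2]<.06)&(P[:,1]>.13)]; print("housing",len(H),cv2.minAreaRect(H[:,:2].astype(np.float32)*1000))
    Kb=P[(P[:,2]>.083)&(P[:,1]>.13)]; print("knob",len(Kb),Kb.mean(0),cv2.minAreaRect(Kb[:,:2].astype(np.float32)*1000))
    for l in("vial","small_vial_a"):
        for s in cut_out(l,n)[:3]:
            V=cloud(c,s["region"]); 
            if len(V)==0: continue
            z=V[:,2]; top=V[z>np.percentile(z,99)-.008]; e=s["extent"]
            print(l,round(s["confidence"],2),len(top),top.mean(0).round(4),(top.min(0)+top.max(0)).round(4)/2,np.round(e,1))
E
```

```text
top plate ((521.987060546875, 117.02454376220703), (240.49740600585938, 200.713134765625), 78.53124237060547) [[399.70001220703125, 19.100000381469727], [596.4000244140625, -20.799999237060547], [644.2000122070312, 214.89999389648438], [447.5, 254.8000030517578]]
housing 357 ((562.0089721679688, 184.92324829101562), (66.08454895019531, 64.56100463867188), 78.50159454345703)
knob 89 [0.56154712 0.18462415 0.08878499] ((561.623291015625, 185.0961456298828), (13.046045303344727, 44.77378463745117), 62.05868911743164)
vial 0.71 68 [ 0.5987 -0.1719  0.0764] [ 0.5984  -0.17235  0.07625] [334.8 187.7  12.4  16.6]
small_vial_a 0.61 38 [ 0.4719 -0.1459  0.0581] [ 0.472   -0.14595  0.05785] [326.  234.7   7.3   9.2]
side plate ((533.590087890625, 169.37069702148438), (367.72900390625, 202.46498107910156), 78.52887725830078) [[397.79998779296875, 9.300000190734863], [596.2000122070312, -31.0], [669.4000244140625, 329.3999938964844], [470.8999938964844, 369.70001220703125]]
housing 239 ((565.0670776367188, 180.70077514648438), (66.14533996582031, 64.6133804321289), 79.23844909667969)
knob 85 [0.564188   0.18090876 0.08717506] ((564.4743041992188, 182.14515686035156), (16.065771102905273, 43.0828857421875), 61.27085876464844)
vial 0.66 114 [ 0.6001 -0.1758  0.0736] [ 0.60205 -0.174    0.07255] [344.4 249.   19.9  37.7]
small_vial_a 0.84 96 [ 0.4737 -0.2816  0.0567] [ 0.47415 -0.2796   0.05525] [326.5 309.6  17.7  34.4]
small_vial_a 0.8 71 [ 0.4738 -0.1489  0.0567] [ 0.4746  -0.14755  0.05585] [282.4 267.1  11.3  26.5]
```

```bash
cat > m.py <<'E'
from h import *
yaw=np.radians(-11.47); ex=np.array([np.cos(yaw),np.sin(yaw)]); ey=np.array([-np.sin(yaw),np.cos(yaw)])
O=np.array([.5407,.0801])
def rectify(c,z,x0,x1,y0,y1,s=.0005):
    # image in clamp frame on plane z: cols = clamp x, rows = clamp y (downward -> decreasing y)
    xs=np.arange(x0,x1,s); ys=np.arange(y1,y0,-s); X,Y=np.meshgrid(xs,ys)
    W=np.stack([O[0]+X*ex[0]+Y*ey[0],O[1]+X*ex[1]+Y*ey[1],np.full_like(X,z),np.ones_like(X)],-1)
    q=W@np.linalg.inv(c["extrinsics"]).T; f=K(c)
    u=c["cx"]+f*q[...,0]/-q[...,2]; v=c["cy"]-f*q[...,1]/-q[...,2]
    return cv2.remap(c["pixels"],u.astype(np.float32),v.astype(np.float32),cv2.INTER_CUBIC)
E
python3 - <<'E'
from m import *
ims=[]
for n in("top","side"):
    c=camera(n); ims.append((n,c))
t=ims[0][1];s=ims[1][1]
a=rectify(t,.013,-.045,.045,-.045,.045,.0003); b=rectify(s,.013,-.045,.045,-.045,.045,.0003)
a2=rectify(t,.018,-.135,-.045,-.07,.02,.0003); b2=rectify(s,.018,-.135,-.045,-.07,.02,.0003)
for im,w in((a,0),(b,0)):
  for k in range(0,300,50): cv2.circle(im,(150,k),1,(0,0,255),-1); cv2.circle(im,(k,150),1,(0,0,255),-1)
cv2.imwrite("pics/r1.png",np.vstack([np.hstack([a,b]),np.hstack([a2,b2])]))
g=cv2.cvtColor(a,cv2.COLOR_BGR2GRAY); print(g[::20,::20])
E
```

```text
Traceback (most recent call last):
ValueError: all the input array dimensions except for the concatenation axis must match exactly, but along dimension 1, the array at index 0 has size 600 and the array at index 1 has size 602
```

```bash
python3 - <<'E'
from m import *
t=camera("top");s=camera("side")
R=lambda c,z,x,y: rectify(c,z,x,x+.09,y,y+.09,.0003)[:300,:300]
a=R(t,.013,-.045,-.045);b=R(s,.013,-.045,-.045)
g=cv2.cvtColor(a,cv2.COLOR_BGR2GRAY)
for im in(a,b):
  for k in range(0,300,50): cv2.circle(im,(150,k),1,(0,0,255),-1); cv2.circle(im,(k,150),1,(0,0,255),-1)
cv2.imwrite("pics/r1.png",np.vstack([np.hstack([a,b]),np.hstack([R(t,.018,-.135,-.07),R(s,.018,-.135,-.07)])]))
E
```

```text
(no output)
```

View pics/r1.png

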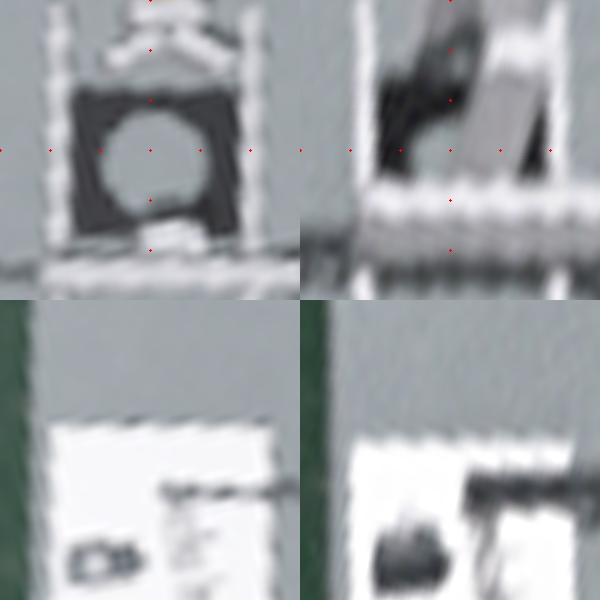

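Emit:
step_arm([
  [0.0246, -0.0431, 0, 0, 0, -4.83],
  [0.0246, -0.0431, 0, 0, 0, -4.83],
  [0.0246, -0.0431, 0, 0, 0, -4.83],
  [0.0246, -0.0431, 0, 0, 0, -4.83],
  [0.0246, -0.0431, 0, 0, 0, -4.83],
  [0.0246, -0.0431, 0, 0, 0, -4.83],
  [0.0246, -0.0431, 0, 0, 0, -4.83],
  [0.0246, -0.0431, 0, 0, 0, -4.83],
  [0.0246, -0.0431, 0, 0, 0, -4.83],
  [0.0246, -0.0431, 0, 0, 0, -4.83],
  [0.0246, -0.0431, 0, 0, 0, -4.83],
  [0.0246, -0.0431, 0, 0, 0, -4.83],
], jaw=0.087, squeeze=15)

```text
time: 3.1
position: [0.4512, 0.0867, 0.2416]
tool_rot: [0.591, 0.806, 0.0, 0.0]
ft_force: [0.6, 0.8, 0.3]
grip_width: 0.087
grip_force: 0.0
```

Emit:
step_arm([
  [0.0246, -0.0431, 0, 0, 0, -4.83],
  [0.0246, -0.0431, 0, 0, 0, -4.83],
  [0.0246, -0.0431, 0, 0, 0, -4.83],
  [0.0246, -0.0431, 0, 0, 0, -4.83],
  [0.0246, -0.0431, -0.02, 0, 0, -4.83],
  [0.0246, -0.0431, -0.02, 0, 0, -4.83],
  [0, 0, -0.02, 0, 0, 0],
  [0, 0, 0, 0, 0, 0],
])

```text
time: 4.1
position: [0.5966, -0.1703, 0.1793]
tool_rot: [0.774, 0.634, -0.001, -0.002]
ft_force: [-0.8, -0.4, 0.4]
grip_width: 0.087
grip_force: 0.0
```

Emit:
step_arm([
  [0.001, -0.0015, -0.03, 0, 0, 0],
  [0, 0, -0.03, 0, 0, 0],
  [0, 0, -0.03, 0, 0, 0],
  [0, 0, -0.02, 0, 0, 0],
  [0, 0, -0.01, 0, 0, 0],
  [0, 0, 0, 0, 0, 0],
])

```text
time: 4.85
position: [0.599, -0.1715, 0.0616]
tool_rot: [0.773, 0.634, -0.0, -0.0]
ft_force: [0.1, 0.1, -0.1]
grip_width: 0.0875
grip_force: 0.0
```

Emit:
step_arm([
  [0, 0, 0, 0, 0, 0],
  [0, 0, 0, 0, 0, 0],
  [0, 0, 0, 0, 0, 0],
  [0, 0, 0, 0, 0, 0],
  [0, 0, 0, 0, 0, 0],
  [0, 0, 0, 0, 0, 0],
], jaw=0.02, squeeze=10)

```text
time: 5.6
position: [0.5989, -0.1719, 0.0612]
tool_rot: [0.773, 0.634, 0.0, 0.0]
ft_force: [0.5, -0.8, 0.4]
grip_width: 0.0352
grip_force: 0.2
```

Emit:
step_arm([
  [0, 0, 0, 0, 0, 0],
  [0, 0, 0, 0, 0, 0],
  [0, 0, 0, 0, 0, 0],
])

```text
time: 5.98
position: [0.599, -0.1719, 0.0612]
tool_rot: [0.773, 0.634, 0.0, 0.0]
ft_force: [-0.4, -0.2, -0.2]
grip_width: 0.0302
grip_force: 9.9
```

Emit:
step_arm([
  [0, 0, 0.02, 0, 0, 0],
  [0, 0, 0.03, 0, 0, 0],
  [0, 0, 0.03, 0, 0, 0],
  [-0.0095, 0.0414, 0, 0, 0, 0],
  [-0.0096, 0.0414, 0, 0, 0, 0],
  [-0.0096, 0.0414, 0, 0, 0, 0],
  [-0.0096, 0.0414, 0, 0, 0, 0],
  [-0.0096, 0.0414, 0, 0, 0, 0],
  [-0.0096, 0.0412, 0, 0, 0, 0],
  [0, 0, 0, 0, 0, 0],
  [0, 0, 0, 0, 0, 0],
])

```text
time: 7.35
position: [0.542, 0.0762, 0.1422]
tool_rot: [0.773, 0.634, 0.001, 0.001]
ft_force: [0.3, -0.1, -0.4]
grip_width: 0.0296
grip_force: 9.9
```

```bash
python3 - <<'E'
from m import *
t=camera("top");s=camera("side"); o=get_obs(); p=o["position"]; print(p,o["ft_force"],o["moment"])
for n,c in(("top",t),("side",s)):
    for r in cut_out("vial",n)[:2]:
        V=cloud(c,r["region"]); print(n,r["confidence"],np.round(r["extent"],1),V.min(0),V.max(0))
    print(px(c,p-[0,0,.061]),px(c,p+[0,0,.014]))
    u,v=px(c,p-[0,0,.02]); u,v=int(u),int(v)
    cv2.imwrite(f"pics/h_{n}.png",cv2.resize(c["pixels"][v-40:v+40,u-40:u+40],None,fx=5,fy=5,interpolation=cv2.INTER_CUBIC))
cv2.imwrite("pics/h.png",np.hstack([cv2.imread(f"pics/h_{n}.png") for n in("top","side")]))
E
```

```text
[0.54210268 0.07536926 0.14181368] [ 0.47402497 -0.61069756  0.48513088] [-0.09298147  0.0885095   0.00617294]
(np.float64(241.2877625484534), np.float64(206.27523940061045)) (np.float64(238.79432832944659), np.float64(201.48836511695436))
(np.float64(256.52883059810415), np.float64(183.36233923402943)) (np.float64(255.208518479341), np.float64(152.82963951721223))
```

View pics/h.png

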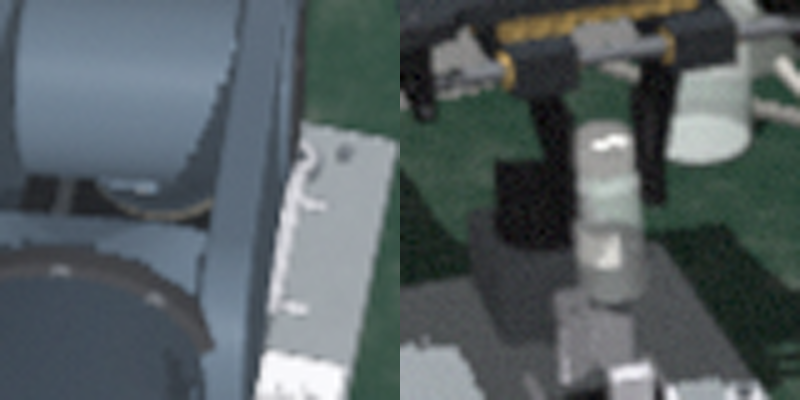

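```bash
python3 - <<'E'
from m import *
acc=0
for i in range(4): s=camera("side"); acc=acc+s["pixels"].astype(float).mean(2)/4
p=get_obs()["position"]; print(p)
for h in(-.055,-.045,-.035,.005):
    u,v=px(s,p+[0,0,h]); v=int(round(v)); a=int(u)-12
    print(h,round(u,2),v,a,acc[v,a:a+26].astype(int), s["pixels"][v,a:a+26,2].tolist())
E
```

```text
[0.54150962 0.07571058 0.14118386]
-0.055 256.13 181 244 [ 58  54  55  58  58  56  82 109 111 115 119 125 126 124 124 121 115 110
 102  94  88  81  82  82  82  81] [61, 51, 57, 59, 53, 50, 78, 106, 110, 116, 119, 123, 123, 120, 124, 117, 113, 106, 99, 88, 87, 80, 79, 79, 80, 78]
-0.045 255.96 177 243 [ 58  56  57  60  61  60  71 112 149 156 163 183 201 204 216 188 134 114
 108 101  90  75  75  81  81  69] [54, 54, 53, 59, 61, 59, 73, 115, 151, 160, 164, 183, 200, 207, 216, 187, 126, 111, 105, 99, 84, 70, 73, 80, 77, 65]
-0.035 255.78 173 243 [ 23  23  23  19  23  27  75 123 143 142 139 138 136 145 164 155 115 105
 102  96  75  40  33  30  30  30] [19, 25, 26, 15, 28, 24, 90, 131, 143, 142, 137, 137, 140, 155, 171, 149, 112, 105, 101, 94, 71, 32, 25, 26, 32, 28]
0.005 255.06 157 243 [ 30  18  18  24  22  30  78 131 158 160 173 182 152 148 153 149 146 147
 120  48  26  31  30  20  43 113] [28, 9, 21, 25, 23, 32, 84, 129, 150, 161, 173, 181, 152, 146, 158, 149, 145, 145, 116, 48, 29, 34, 27, 22, 46, 112]
```

Emit:
step_arm([
  [0, 0, -0.02, 0, 0, 0],
  [0, 0, -0.02, 0, 0, 0],
  [0, 0, -0.012, 0, 0, 0],
  [0, 0, -0.004, 0, 0, 0],
  [0, 0, 0, 0, 0, 0],
])

```text
time: 8.38
position: [0.5415, 0.0763, 0.0853]
tool_rot: [0.773, 0.634, 0.0, -0.0]
ft_force: [0.5, 0.2, -0.9]
grip_width: 0.0298
grip_force: 9.9
```

Emit:
step_arm([
  [0, 0, -0.002, 0, 0, 0],
  [0, 0, -0.002, 0, 0, 0],
  [0, 0, -0.002, 0, 0, 0],
  [0, 0, -0.001, 0, 0, 0],
  [0, 0, 0, 0, 0, 0],
])

```text
time: 9.0
position: [0.5413, 0.0763, 0.0782]
tool_rot: [0.773, 0.634, -0.0, -0.0]
ft_force: [0.5, -0.4, -0.7]
grip_width: 0.0299
grip_force: 9.9
```

Emit:
step_arm([
  [0, 0, -0.001, 0, 0, 0],
  [0, 0, -0.001, 0, 0, 0],
  [0, 0, -0.001, 0, 0, 0],
  [0, 0, 0, 0, 0, 0],
])

```text
time: 9.5
position: [0.5413, 0.0763, 0.0751]
tool_rot: [0.773, 0.634, -0.0, -0.0]
ft_force: [-0.1, 0.6, -1.1]
grip_width: 0.0299
grip_force: 9.9
```

Emit:
step_arm([
  [0, 0, -0.001, 0, 0, 0],
  [0, 0, -0.001, 0, 0, 0],
  [0, 0, -0.001, 0, 0, 0],
  [0, 0, 0, 0, 0, 0],
])

```text
time: 10.0
position: [0.5413, 0.0764, 0.0721]
tool_rot: [0.773, 0.634, -0.0, -0.0]
ft_force: [-0.1, -1.2, -0.2]
grip_width: 0.0299
grip_force: 9.9
```

Emit:
step_arm([
  [0, 0, -0.001, 0, 0, 0],
  [0, 0, -0.0005, 0, 0, 0],
  [0, 0, 0, 0, 0, 0],
])

```text
time: 10.38
position: [0.5417, 0.0763, 0.071]
tool_rot: [0.773, 0.634, 0.0, 0.0]
ft_force: [-0.2, 0.8, 2.5]
grip_width: 0.0301
grip_force: 9.9
```

Emit:
step_arm([
  [0, 0, 0, 0, 0, 0],
  [0, 0, 0, 0, 0, 0],
  [0, 0, 0, 0, 0, 0],
  [0, 0, 0, 0, 0, 0],
], jaw=0.05)

```text
time: 10.88
position: [0.5413, 0.0763, 0.0706]
tool_rot: [0.773, 0.634, -0.0, -0.0]
ft_force: [0.2, 0.2, -0.2]
grip_width: 0.0493
grip_force: 0.0
```

Emit:
step_arm([
  [0, 0, 0.02, 0, 0, 0],
  [0, 0, 0.03, 0, 0, 0],
  [0, 0, 0.03, 0, 0, 0],
  [0, 0, 0.02, 0, 0, 0],
  [0, 0, 0, 0, 0, 0],
])

```text
time: 11.5
position: [0.5424, 0.0763, 0.1722]
tool_rot: [0.773, 0.634, 0.001, 0.001]
ft_force: [0.7, 0.1, 0.1]
grip_width: 0.0498
grip_force: 0.0
```

Emit:
step_arm([
  [0.0026, 0.0136, 0, 0, 0, 9.2],
  [0.0026, 0.0136, 0, 0, 0, 9.2],
  [0.0026, 0.0136, 0, 0, 0, 9.2],
  [0.0026, 0.0136, 0, 0, 0, 9.2],
  [0.0025, 0.0136, 0, 0, 0, 9.2],
  [0.0025, 0.0136, 0, 0, 0, 9.2],
  [0.0025, 0.0136, 0, 0, 0, 9.2],
  [0.0025, 0.0136, 0, 0, 0, 9.2],
  [0, 0, -0.02, 0, 0, 0],
  [0, 0, 0, 0, 0, 0],
], jaw=0.05)

```text
time: 12.75
position: [0.5597, 0.185, 0.1481]
tool_rot: [0.239, 0.971, -0.001, -0.003]
ft_force: [-0.1, -0.3, -0.6]
grip_width: 0.0495
grip_force: 0.0
```

```bash
python3 - <<'E'
from m import *
s=camera("side"); t=camera("top"); o=get_obs(); print(o["q"].round(3),o["position"].round(4),o["tool_rot"].round(3))
R=lambda c,z,x,y: rectify(c,z,x,x+.09,y,y+.09,.0003)[:300,:300]
for n,c in(("side",s),("top",t)):
  for r in cut_out("vial",n)[:1]:
    V=cloud(c,r["region"]); print(n,r["confidence"],V.min(0),V.max(0))
cv2.imwrite("pics/p2.png",np.vstack([np.hstack([cv2.resize(s["pixels"][130:230,200:320],(600,500),interpolation=cv2.INTER_CUBIC)[:300,:],]),np.hstack([R(s,.018,-.135,-.07),R(t,.018,-.135,-.07)])]))
E
```

```text
[ 0.129  0.599  1.602 -0.     0.943 -0.958] [0.5612 0.185  0.1499] [ 0.24   0.971 -0.    -0.001]
side 0.64 [0.52768022 0.05120839 0.0136431 ] [0.55519464 0.1062203  0.08743991]
top 0.58 [0.52463893 0.06157494 0.03026594] [0.55413065 0.08612493 0.09093617]
```

View pics/p2.png

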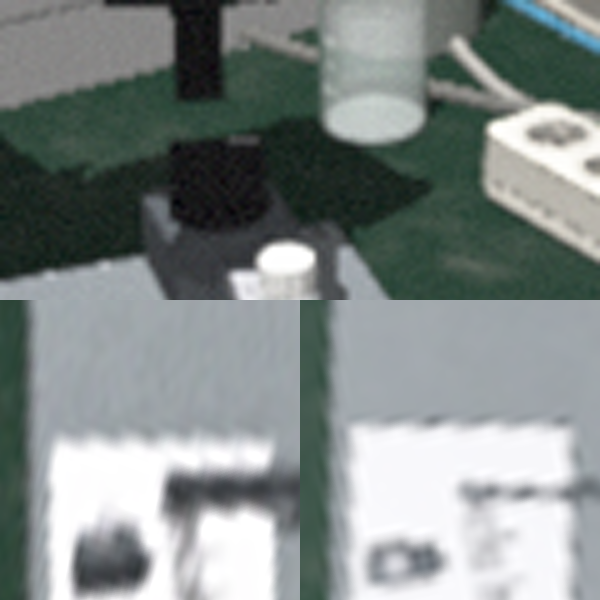

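Emit:
step_arm([
  [0.001, 0, -0.02, 0, 0, 0],
  [0, 0, -0.02, 0, 0, 0],
  [0, 0, -0.015, 0, 0, 0],
  [0, 0, -0.01, 0, 0, 0],
  [0, 0, 0, 0, 0, 0],
])

```text
time: 13.58
position: [0.5624, 0.185, 0.0852]
tool_rot: [0.24, 0.971, -0.0, -0.001]
ft_force: [1.3, -0.6, -0.5]
grip_width: 0.0501
grip_force: 0.0
```

Emit:
step_arm([
  [0, 0, 0, 0, 0, 0],
  [0, 0, 0, 0, 0, 0],
  [0, 0, 0, 0, 0, 0],
  [0, 0, 0, 0, 0, 0],
  [0, 0, 0, 0, 0, 0],
  [0, 0, 0, 0, 0, 0],
], jaw=0.0, squeeze=35)

```text
time: 14.32
position: [0.5634, 0.186, 0.086]
tool_rot: [0.239, 0.971, 0.001, 0.001]
ft_force: [0.3, 5.0, -0.6]
grip_width: 0.0122
grip_force: 35.0
```

Emit:
step_arm([
  [0, 0.001, 0, 0, 0, -5],
  [0, 0, 0, 0, 0, -5],
  [0, 0, 0, 0, 0, -5],
  [0, 0, 0, 0, 0, -5],
  [0, 0, 0, 0, 0, -5],
  [0, 0, 0, 0, 0, -5],
  [0, 0, 0, 0, 0, -5],
  [0, 0, 0, 0, 0, -5],
  [0, 0, 0, 0, 0, -5],
  [0, 0, 0, 0, 0, -5],
  [0, 0, 0, 0, 0, -5],
  [0, 0, 0, 0, 0, -5],
])

```text
time: 15.82
position: [0.5648, 0.187, 0.086]
tool_rot: [0.694, 0.72, 0.002, 0.001]
ft_force: [3.9, 4.6, -2.3]
grip_width: 0.0118
grip_force: 35.0
```

```bash
cat > meas.py <<'E'
from m import *
from scipy.ndimage import gaussian_filter1d
def meas(save=None):
    R=lambda c,z: rectify(c,z,-.135,-.045,-.07,.02)
    o=get_obs(); print("ft",o["ft_force"].round(1),"mz",o["moment"].round(3),"q6",o["q"][5].round(3),"w",o["grip_width"].round(4),"p",o["position"].round(4))
    for n in("top","side"):
        acc=0
        for i in range(2): c=camera(n); acc=acc+R(c,.018).astype(float).mean(2)/2
        # columns just inside pointer tip: clamp x -0.084..-0.076
        pr=gaussian_filter1d(acc[:, int((.135-.082)/.0005):int((.135-.072)/.0005)].mean(1),1)
        ys=.02-np.arange(len(pr))*.0005
        m=(ys<-.025)&(ys>-.068); w=np.clip(np.median(pr[m])+0*pr-pr-25,0,None)*m
        k=np.argmax(w); sel=abs(np.arange(len(w))-k)<12; yp=(w*sel*ys).sum()/max((w*sel).sum(),1e-9)
        rd=acc[:, int((.135-.114)/.0005):int((.135-.096)/.0005)].mean(1); w2=np.clip(170-rd,0,None)*((ys<-.045)&(ys>-.068)); ym=(w2*ys).sum()/w2.sum()
        V=[None]
        r=cut_out("vial",n)
        if r:
            P=cloud(c,r[0]["region"]); T=P[P[:,2]>.075][:,:2].mean(0)-O; V=(T@ex*1000,T@ey*1000)
        print(n,"pointer y",round(yp*1000,1),"depth",pr[k].round(),"rider y",round(ym*1000,1),"diff",round((yp-ym)*1000,1),"cap",np.round(V,1) if V[0] else None)
        if save: cv2.imwrite(f"pics/{save}_{n}.png",cv2.resize(acc,None,fx=1.6,fy=1.6))
E
python3 -c "from meas import *;meas()"
```

```text
Traceback (most recent call last):
  File "meas.py", line 5, in meas
    o=get_obs(); print("ft",o["ft_force"].round(1),"mz",o["moment"].round(3),"q6",o["q"][5].round(3),"w",o["grip_width"].round(4),"p",o["position"].round(4))
                                                                                                         ^^^^^^^^^^^^^^^^^^^^^
AttributeError: 'float' object has no attribute 'round'
```

```bash
sed -i 's/o\["grip_width"\].round(4)/round(float(o["grip_width"]),4)/' meas.py; python3 -c "from meas import *;meas()"
```

```text
ft [ 3.9  4.6 -2.3] mz [ 0.683 -0.464  0.207] q6 0.093 w 0.0118 p [0.5648 0.187  0.086 ]
top pointer y -37.7 depth 158.0 rider y -57.2 diff 19.5 cap [-0.8 -4.4]
side pointer y -37.5 depth 70.0 rider y -60.2 diff 22.7 cap [ 2.2 -8.8]
```

Emit:
step_arm([
  [0.001, 0.001, 0, 0, 0, -5],
  [0, 0, 0, 0, 0, -5],
  [0, 0, 0, 0, 0, -5],
  [0, 0, 0, 0, 0, -5],
  [0, 0, 0, 0, 0, -5],
  [0, 0, 0, 0, 0, -5],
  [0, 0, 0, 0, 0, -5],
  [0, 0, 0, 0, 0, -5],
  [0, 0, 0, 0, 0, 0],
])

```text
time: 17.25
position: [0.566, 0.1868, 0.086]
tool_rot: [0.897, 0.441, 0.002, 0.001]
ft_force: [5.7, 0.1, -2.2]
grip_width: 0.0118
grip_force: 35.0
```

```bash
python3 -c "from meas import *;meas()"
```

```text
ft [ 5.7  0.1 -2.2] mz [-0.168 -0.787  0.01 ] q6 0.79 w 0.0118 p [0.566  0.1868 0.086 ]
top pointer y -37.7 depth 158.0 rider y -57.2 diff 19.5 cap [-0.5 -8. ]
side pointer y -37.5 depth 69.0 rider y -60.2 diff 22.6 cap [  2.6 -12.4]
```

Emit:
step_arm([
  [0.001, 0, 0, 0, 0, -4],
  [0, 0, 0, 0, 0, -4],
  [0, 0, 0, 0, 0, -4],
  [0, 0, 0, 0, 0, -3],
  [0, 0, 0, 0, 0, 0],
])

```text
time: 18.18
position: [0.5664, 0.1865, 0.086]
tool_rot: [0.947, 0.321, 0.001, 0.001]
ft_force: [4.3, -1.3, -1.5]
grip_width: 0.0115
grip_force: 35.0
```

```bash
python3 -c "from meas import *;meas()"
```

```text
ft [ 4.3 -1.3 -1.5] mz [-0.362 -0.666  0.149] q6 1.05 w 0.0115 p [0.5664 0.1865 0.086 ]
top pointer y -39.9 depth 138.0 rider y -57.2 diff 17.3 cap [ -0.8 -11.1]
side pointer y -39.7 depth 61.0 rider y -60.2 diff 20.5 cap None
```

Emit:
step_arm([
  [0, 0, 0, 0, 0, -4],
  [0, 0, 0, 0, 0, -4],
  [0, 0, 0, 0, 0, -4],
  [0, 0, 0, 0, 0, -4],
  [0, 0, 0, 0, 0, -4],
  [0, 0, 0, 0, 0, 0],
])

```text
time: 19.23
position: [0.5667, 0.186, 0.086]
tool_rot: [0.988, 0.152, 0.002, 0.001]
ft_force: [5.5, -3.0, -2.7]
grip_width: 0.0119
grip_force: 35.0
```

```bash
python3 - <<'E'
from meas import *
meas()
R=lambda c: cv2.resize(rectify(c,.018,-.125,-.065,-.07,-.02,.0005)[:100,:120],(480,400)[:2],interpolation=cv2.INTER_CUBIC)
a=np.hstack([cv2.resize(R(camera(n)),(400,333)) for n in("top","side")])
cv2.imwrite("pics/p3.png",a)
E
```

```text
ft [ 5.5 -3.  -2.7] mz [-0.551 -0.709  0.191] q6 1.399 w 0.0119 p [0.5667 0.186  0.086 ]
top pointer y -48.7 depth 134.0 rider y -57.2 diff 8.5 cap [nan nan]
side pointer y -49.5 depth 61.0 rider y -60.2 diff 10.6 cap [  2.1 -18.7]meas.py:18: RuntimeWarning: Mean of empty slice.
  P=cloud(c,r[0]["region"]); T=P[P[:,2]>.075][:,:2].mean(0)-O; V=(T@ex*1000,T@ey*1000)
  ret = um.true_divide(
```

View pics/p3.png

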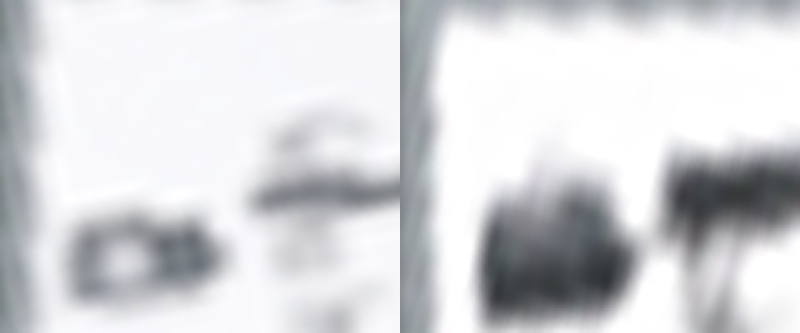

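Emit:
step_arm([
  [0, 0, 0, 0, 0, -3],
  [0, 0, 0, 0, 0, -4],
  [0, 0, 0, 0, 0, -3],
  [0, 0, 0, 0, 0, 0],
])

```text
time: 20.12
position: [0.5667, 0.1857, 0.086]
tool_rot: [0.998, 0.065, 0.002, 0.001]
ft_force: [5.0, -4.0, -1.9]
grip_width: 0.0118
grip_force: 35.0
```

```bash
python3 - <<'E' 2>/dev/null
from meas import *
meas()
R=lambda c: rectify(c,.018,-.125,-.065,-.07,-.02,.0005)[:100,:120]
a=np.hstack([cv2.resize(R(camera(n)),(400,333),interpolation=cv2.INTER_CUBIC) for n in("top","side")])
cv2.imwrite("pics/p4.png",a)
E
```

```text
ft [ 5.  -4.  -1.9] mz [-0.741 -0.712  0.235] q6 1.574 w 0.0118 p [0.5667 0.1857 0.086 ]
top pointer y -54.3 depth 147.0 rider y -57.2 diff 2.9 cap [ -1.2 -16.7]
side pointer y -53.0 depth 77.0 rider y -60.2 diff 7.2 cap [  1.6 -21.2]
```

View pics/p4.png

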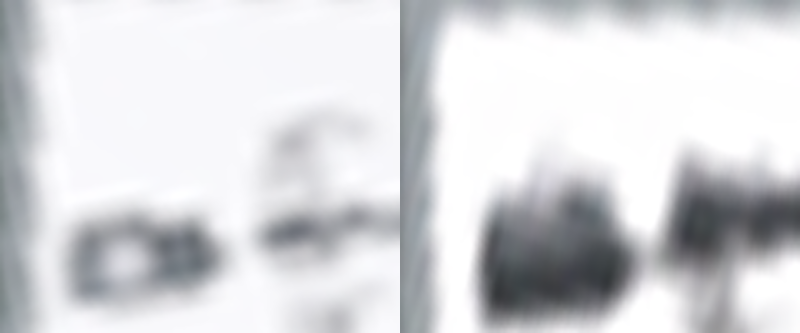

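Emit:
step_arm([
  [0, 0, 0, 0, 0, -2],
  [0, 0, 0, 0, 0, -1],
  [0, 0, 0, 0, 0, 0],
])

```text
time: 20.9
position: [0.5667, 0.1856, 0.086]
tool_rot: [0.999, 0.039, 0.002, 0.001]
ft_force: [5.7, -4.2, -1.9]
grip_width: 0.0116
grip_force: 35.0
```

Emit:
step_arm([
  [0, 0, 0, 0, 0, 0],
  [0, 0, 0, 0, 0, 0],
  [0, 0, 0, 0, 0, 0],
  [0, 0, 0, 0, 0, 0],
], jaw=0.05)

```text
time: 21.4
position: [0.5642, 0.1873, 0.0857]
tool_rot: [0.999, 0.038, -0.001, 0.0]
ft_force: [0.2, -0.1, -0.1]
grip_width: 0.0435
grip_force: 0.0
```

Emit:
step_arm([
  [0, 0, 0.02, 0, 0, 0],
  [0, 0, 0.03, 0, 0, 0],
  [0, 0.02, 0.03, 0, 0, 0],
  [0, 0.04, 0.02, 0, 0, 0],
  [0, 0.05, 0, 0, 0, 0],
  [0, 0, 0, 0, 0, 0],
])

```text
time: 22.15
position: [0.5642, 0.3005, 0.1862]
tool_rot: [0.999, 0.04, 0.001, -0.001]
ft_force: [-0.2, -1.3, -0.7]
grip_width: 0.0501
grip_force: 0.0
```

```bash
python3 - <<'E' 2>/dev/null
from meas import *
meas()
R=lambda c: rectify(c,.018,-.125,-.065,-.07,-.02,.0005)[:100,:120]
C=[camera(n) for n in("top","side")]
a=np.hstack([cv2.resize(R(c),(400,333),interpolation=cv2.INTER_CUBIC) for c in C])
b=np.hstack([cv2.resize(C[0]["pixels"][175:240,200:300],(400,260)),cv2.resize(C[1]["pixels"][150:245,200:346],(400,260))])
cv2.imwrite("pics/p5.png",np.vstack([a,b]))
E
```

```text
ft [-0.2 -1.3 -0.7] mz [-0.078  0.164 -0.027] q6 1.805 w 0.0501 p [0.5642 0.3005 0.1862]
top pointer y -55.6 depth 139.0 rider y -57.2 diff 1.6 cap None
side pointer y -55.6 depth 64.0 rider y -60.1 diff 4.5 cap [  1.5 -21.2]
```

View pics/p5.png

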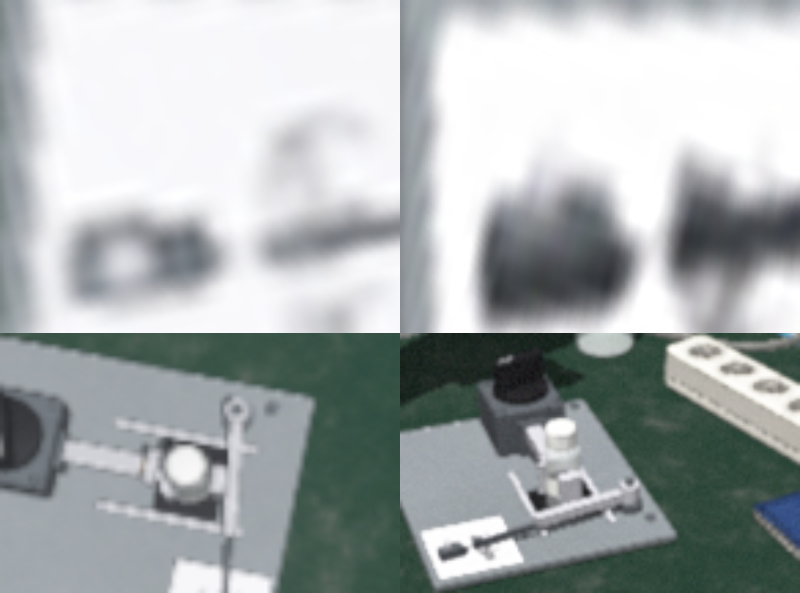

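```bash
python3 -c "from rig import hand_in;print(hand_in())"
```

```text
the job is handed in; nothing more can be done
None
```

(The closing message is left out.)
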